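# Clamp the board, turn the holder to the front and hold it

## Robot

A 6-joint arm with a two-finger parallel gripper is mounted at the origin on the work surface. World frame = base frame: x ahead of the robot, y to its left, z up, the work surface at z = 0. Lengths are in mm, angles in degrees, forces in N, time in s.
With the tool pointing down it reaches from about 300 to 850 mm from the base axis. Payload 4.2 kg.
Tool frame: the origin (TCP) lies at the very end of the fingers, on their centre line; the grasp point (between the pads) lies 19 mm behind it; z points along the fingers, y is the line along which they close (so a half turn about z gives the same grasp; the last joint's range is limited). The gripper opens to 91 mm and grips with 3 to 60 N. Pads are 32 mm wide; open, the fingers measure 118 mm over their backs; the gripper's body (76 mm by 178 mm) begins 60 mm behind the grasp point.
Start: joints at [-65.546, 18.312, 89.639, -0, 72.044, -1.146], TCP at [248.452, -518.57, 213.976] pointing down, gripper open.
Joint ranges: [-177.97, 177.97], [-48.28, 115.42], [12.27, 149.76], [-77.06, 257.06], [2.81, 150.46], [-146.56, 146.56]. Speed limits (degrees/s): [147.25, 147.25, 180, 180, 180, 180].

## Interface

Orientations are given as [roll, pitch, yaw] about the fixed x, y, z axes, in that order (R = Rz(yaw) Ry(pitch) Rx(roll)).
In Python, from workcell import * gives the robot as it stands.
- The arm moves only by the tool move_arm, never from a script. Its argument "motion" is a list of rows, each a list of 3 entries, a list of its own where there are three numbers: the finger opening in mm, from 0 to 91.2, then the shift along the world's x, y, z in units of 25 mm (1.0 is 25 mm), then the turn, a rotation vector about the world's x, y, z in units of 4 degrees (1.0 is 4 degrees). In form: [[grip, [x, y, z], [ax, ay, az]], ...]. A call has 1 to 20 rows; each row shifts and turns the commanded pose from where the row before left it; what a row does not reach is not made up. A row lasts 1/12 s, in which the tool goes at most 41.7 mm and 7.16 degrees, less where a joint would pass 70% of its speed; a pose out of reach is approached as far as the arm can. A call with a number of a shift or a turn outside -1 to 1 is refused whole. A call with a gripper value outside its range is refused whole. The fingers move at their own pace and stop on an object; "grip_force" is the grip in N (left out, the last holds). Time passes only in rows, so rows that do not move let the fingers close. It gives the time, the measured TCP pose, the force, the opening and the grip force at its end, in the units of the state.
- state(): the state, without advancing time (a new reading comes with each control period).
- grab_frame(name): name is "scene" or "top" or "wrist"; returns the picture (384x512x3 uint8, blue, green, red); there is no depth.
- camera_info(name): a dict with "fx", "fy", "cx", "cy" (pixels), "rvec" (rotation vector, rad) and "tvec" (3), from world to camera coordinates, as OpenCV has them. Camera axes: x right, y down, z forward; pixel columns grow to the right and rows downward; lengths in mm; the calibration is good to about 2 mm. The wrist camera is an equidistant fisheye: a pixel r from the principal point sees the ray r / f radians off the axis. A picture is of the moment at which its call begins: read the wrist's pose just before it. camera_info takes no time and is no camera call; for the wrist camera it gives the pose at the moment of the call.
- job_done(): hands the job in; it is judged then, once.
The state is a dict: "time_s": time; "qpos": joint angles; "qvel": joint speeds; "effort": joint torques, N m; "ee_pos": TCP position; "ee_rot": TCP orientation; "force": force on the tool from outside, world axes, zero at the start; "torque": the same for the moment, N m; "gripper_width": finger opening in mm; "gripper_force": force on a finger pad.
Only numpy, scipy, OpenCV 4.12 (cv2) and the standard library are available. Lean on these libraries where they do the work, as an engineer would, in place of code of your own. Each camera call takes 0.05 s, during which the arm holds its last target. There are 200 camera calls.

## Task

I am about to solder on the circuit board in the rotary board holder. Slide the holder's movable jaw fully home, so that the board is snug between the two jaws, then lock it with the red handle (a quarter turn clockwise seen from above); also turn the turntable until the board's orange connector faces the yellow arrow on the foot, and finish while still gripping the turntable or its handle, holding it still for me. Do not touch the board itself with the robot, and leave everything else on the bench where it is.

Things in the scene. Friction and masses are not known exactly. Their poses are not given: they have to be found in the camera images.
- stand: Fixed round foot of the board holder, dark steel, 260 diameter, 12 high, bolted down. Origin on the bench on the turntable's axis. A yellow arrow lies on the rim of the foot, about 120 from the axis in the direction of the stand's own -x: that is the front.
- turntable: Aluminium disc, 220 diameter, free to turn without end about the vertical axis through its origin (needs under 0.1 N m). Origin 22 above the bench, disc top 32. Fixed blue jaw at its own +y (84 x 20, centre y = 60, top 72 above the bench), movable jaw at -y, guide rods along y. It faces front when its x axis points the same way as the stand's x axis: its own -x side is then at the arrow.
- jaw (a joint): Movable blue jaw (84 x 20, top 72 above the bench) sliding along the turntable's y; travel in m: 0 fully out, about 0.025 home, where it presses the board against the fixed jaw. Grows towards the turntable's own +y. Its centre lies at x = 0, y = -85 + travel (mm) in the turntable's frame. About 4 N to slide; it stays where left and pushes the board along.
- lock (a joint): Red handle on the movable jaw, rad: about 0 unlocked (bar along the slide), 1.571 locked (bar across, end stop). Grows clockwise seen from above, about the vertical axis through the bar's centre; about 0.1 N m, stays where left. Under the jaw it swings a tongue behind a keeper and so keeps the home jaw from sliding back; turned before the jaw is home, the tongue jams on the keeper.
- handle (a point): Centre of the red handle's bar, 100 above the bench, over the movable jaw's centre. Bar 48 long (own y), 12 thick (own x), 20 high (90 to 110 above the bench) on a 12 diameter stem. Own x and y are the turntable's when unlocked. Grip it from above across its thickness; it serves to push the jaw, to lock it and to swing the turntable round.
- board: Loose green circuit board, 80 (own x) x 100 (own y) x 2, lying between the jaws on white strips, underside 58 above the bench, parts on it up to 11 tall. Origin at the centre of its underside, axes along the turntable's. At the start a few mm off the fixed jaw; home, its centre is on the turntable's axis in y, to a mm. The robot must not touch it.
- connector (a point): Centre of the orange connector (10 x 26 x 11) on the board, 36 from the board's centre towards the board's -x edge, facing that way: the side that shall face the yellow arrow. Its top is 71 above the bench.
- screwdriver: Yellow-handled screwdriver lying flat, 180 long, up to 30 high; origin under its middle. Bystander: leave it alone.
- solder_reel: Black reel of solder standing on its flange, 54 diameter, 41 high; origin under its centre. Bystander: leave it alone.
- screw_jar: Small jar with a blue cap, 48 diameter, 55 high; origin under its centre. Bystander: leave it alone.
- multimeter: Yellow multimeter lying on its back, 150 x 76 x 36; origin under its centre. Bystander: leave it alone.
- rover: Small four-wheeled robot, 144 x 131 over the wheels, 82 high; origin on the bench under its centre. Bystander: leave it alone.
- flux_bottle: Small bottle with a red cap, 32 diameter, 75 high; origin under its centre. Bystander: leave it alone.
- side_cutters: Side cutters with red handles lying flat, 120 x 55, 12 high; origin near the rivet. Bystander: leave it alone.
There are look-alikes about, which are no part of the job. What is shaped like the board but brown or grey is not meant.

How it is judged:
By the outcome, as a careful person would: the job done as asked, in the order asked, and still so for the second after the job is handed in, while the arm keeps its last pose, push and grip.
It also fails if it takes over 51 s, if anything falls off the work surface, if the arm or the gripper's body presses on something with over 40 N, if the wrist force passes 120 N, or if a joint passes its speed limit or range.

## Working session

There is one attempt and no reset: what is moved stays moved. The work goes in short steps, Python scripts to look and compute and a tool call to move; the robot and the scene stay as the last step left them, time stands still between calls to the robot, and variables do not carry over. Pictures are saved under pics/ and viewed, at most 10 in all, crops included, and the job is handed in when it is done.

Besides the shell and the picture viewer there is one more tool, called after ">>>" as name(argument=value, ...), one argument or row to a line, values as JSON. move_arm: Moves the arm, as the interface text tells. Shifts and turns lie within -1 to 1; 1 stands for 25 mm of shift or 4 degrees of turn. Its arguments: {"type":"object","properties":{"motion":{"type":"array","items":{"type":"array"}},"grip_force":{"type":"number"}},"required":["motion"]}

```bash
mkdir -p pics
cat > h.py <<'E'
from workcell import *
import cv2, numpy as np
def ray(name,u,v,ci=None):
    c=ci or camera_info(name)
    R=cv2.Rodrigues(np.array(c["rvec"],float))[0]; t=np.array(c["tvec"],float).ravel()
    x=(u-c["cx"])/c["fx"]; y=(v-c["cy"])/c["fy"]
    if name=="wrist":
        r=np.hypot(x,y); s=np.sin(r)/r if r>1e-9 else 1
        d=np.array([x*s,y*s,np.cos(r)])
    else: d=np.array([x,y,1.])
    return -R.T@t, R.T@d
def onz(name,u,v,z,ci=None):
    o,d=ray(name,u,v,ci); return (o+d*(z-o[2])/d[2]).round(1)
E
python3 - <<'E'
from h import *
for n in("top","scene"):
    f=grab_frame(n); cv2.imwrite(f"pics/{n}.png",f)
    cv2.imwrite(f"pics/{n}_b.png",cv2.resize(f,(800,600),interpolation=cv2.INTER_CUBIC))
    print(ray(n,256,192))
s=state();print(s["time_s"],s["ee_pos"],s["ee_rot"])
E
```

```text
(array([ 426.87293967,  -12.98909451, 1392.28028926]), array([ 0.08740953,  0.02304532, -0.99591158]))
(array([1149.33268347, -555.60052962,  879.96579062]), array([-0.51410197,  0.48232998, -0.70985135]))
0.1 [ 248.26047998 -518.15337911  213.21690444] [-1.79910792e+02 -3.64244711e-03  2.55972726e+01]
```

View pics/top_b.png

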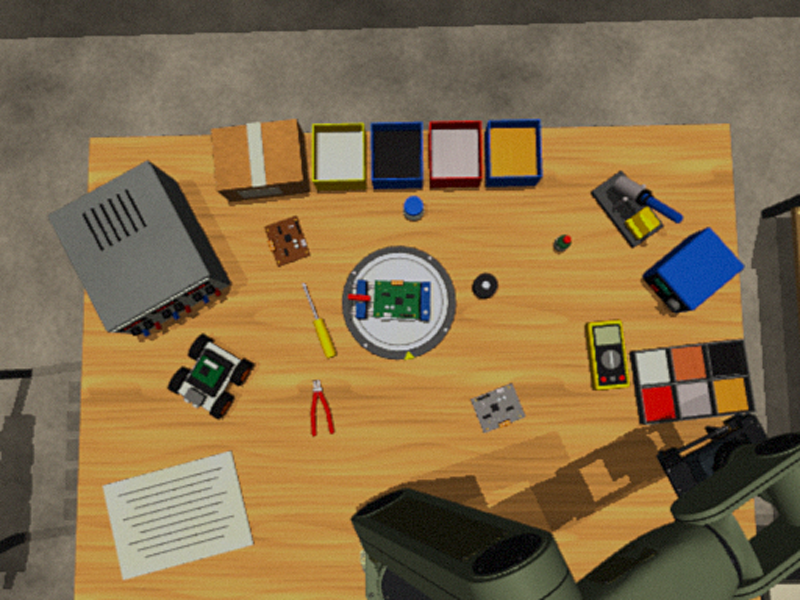

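View pics/scene_b.png

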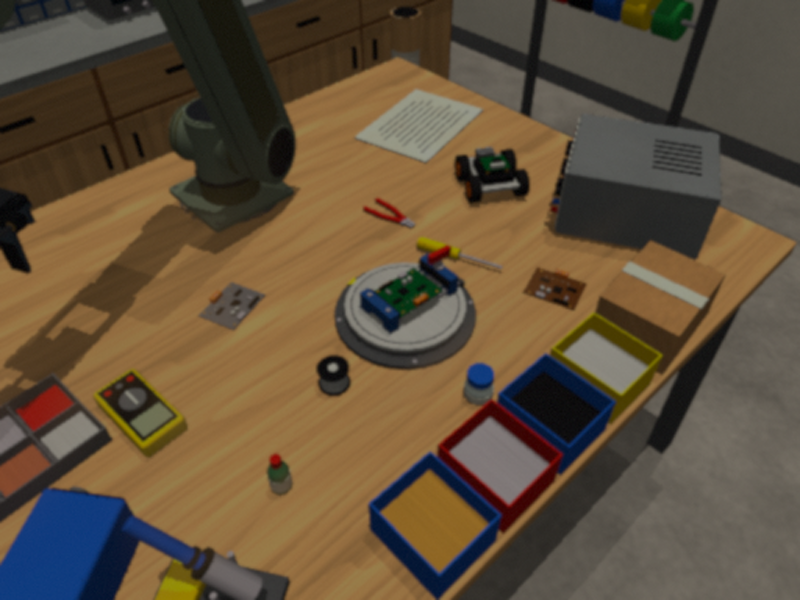

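The top view shows the foot centred near (400,300) of 800x600. The movable jaw with the red handle is on its left (360,298), i.e. world +y, and the arrow is at (408,357), towards the robot. In the scene view the orange connector (420,298) faces away from the robot, so about half a turn is needed.

```bash
cat > m.py <<'E'
from h import *
def blobs(f,lo,hi,box,mn=6):
    h=cv2.cvtColor(f,cv2.COLOR_BGR2HSV); m=cv2.inRange(h,lo,hi)
    k=np.zeros_like(m); x0,y0,x1,y1=box; k[y0:y1,x0:x1]=255; m&=k
    n,l,s,c=cv2.connectedComponentsWithStats(m)
    return [(s[i,4],c[i],cv2.minAreaRect(np.argwhere(l==i)[:,::-1].astype(np.float32))) for i in range(1,n) if s[i,4]>=mn]
E
python3 - <<'E'
from m import *
f=cv2.imread("pics/top.png"); b=(215,150,297,235)
for n,lo,hi,z in(("red",(0,140,80),(6,255,255),110),("red2",(172,140,80),(180,255,255),110),("blue",(100,120,50),(125,255,255),72),("yel",(22,150,120),(34,255,255),12),("orange",(7,170,120),(20,255,255),71),("green",(50,100,40),(85,255,255),60)):
    for a,c,r in blobs(f,lo,hi,b): print(n,a,c.round(1),onz("top",*c,z),[np.round(q,1) for q in r])
# foot: dark annulus
g=cv2.cvtColor(f,cv2.COLOR_BGR2HSV); m=((g[...,1]<60)&(g[...,2]<110)).astype(np.uint8)*255
k=np.zeros_like(m);k[150:235,215:297]=255;m&=k
c=max(cv2.findContours(m,cv2.RETR_EXTERNAL,cv2.CHAIN_APPROX_NONE)[0],key=cv2.contourArea)
e=cv2.fitEllipse(cv2.convexHull(c));print("foot",e,onz("top",*e[0],10))
m=((g[...,1]<60)&(g[...,2]>150)).astype(np.uint8)*255;m&=k
c=max(cv2.findContours(m,cv2.RETR_EXTERNAL,cv2.CHAIN_APPROX_NONE)[0],key=cv2.contourArea)
e=cv2.fitEllipse(cv2.convexHull(c));print("disc",e,onz("top",*e[0],32))
print(onz("top",256,192,0)-onz("top",257,192,0))
cv2.imwrite("pics/topc.png",cv2.resize(f[150:240,210:302],None,fx=6,fy=6,interpolation=cv2.INTER_CUBIC))
E
```

```text
red 53 [229.2 190.1] [547.1 104.7 110. ] [array([229. , 190.1]), array([14.2,  3.6]), np.float64(5.7)]
blue 48 [230.8 183.4] [573.6 102.5  72. ] [array([230.5, 183.5]), array([9., 5.]), np.float64(90.0)]
blue 125 [271.5 192.8] [539.3 -34.6  72. ] [array([271.5, 192.5]), array([23.,  5.]), np.float64(90.0)]
blue 60 [230.6 198.3] [522.7 103.7  72. ] [array([230.5, 198. ]), array([10.,  5.]), np.float64(90.0)]
yel 22 [261.2 227.9] [421.7   2.5  12. ] [array([261. , 228.5]), array([4.9, 4.9]), np.float64(45.0)]
orange 12 [217. 152.] [682.4 149.   71. ] [array([217.6, 151.9]), array([5.5, 3.1]), np.float64(11.3)]
orange 13 [224.2 151.6] [683.2 124.2  71. ] [array([223.5, 152. ]), array([4., 7.]), np.float64(90.0)]
orange 78 [249.4 152.6] [678.3  38.1  71. ] [array([249.7, 152.6]), array([ 6.2, 32.1]), np.float64(81.3)]
orange 38 [277.5 150.8] [682.7 -57.8  71. ] [array([277., 151.]), array([ 2., 22.]), np.float64(90.0)]
orange 21 [291.6 153.3] [ 673.  -105.6   71. ] [array([291.4, 153.4]), array([8.7, 3.9]), np.float64(14.0)]
orange 8 [231.  156.6] [665.5 101.1  71. ] [array([231., 157.])
[... 2111 characters left out ...]
np.float64(90.0)]
orange 9 [228.9 230.6] [414.5 110.5  71. ] [array([228.5, 231. ]), array([2.2, 4.5]), np.float64(63.4)]
orange 8 [234.9 230.8] [413.6  90.4  71. ] [array([234.5, 231. ]), array([2., 3.]), np.float64(90.0)]
orange 12 [246.9 230.5] [413.8  49.9  71. ] [array([247.5, 230.5]), array([7., 1.]), np.float64(0.0)]
green 533 [253.5 191. ] [547.3  26.4  60. ] [array([253.8, 191.4]), array([29.3, 22.4]), np.float64(2.4)]
foot ((254.77935791015625, 193.44363403320312), (71.60608673095703, 71.6790542602539), 120.93667602539062) [543.1  23.4  10. ]
disc ((254.90469360351562, 192.6475830078125), (61.78335189819336, 62.297508239746094), 23.850372314453125) [544.1  22.3  32. ]
[0.1 3.5 0. ]
```

View pics/topc.png

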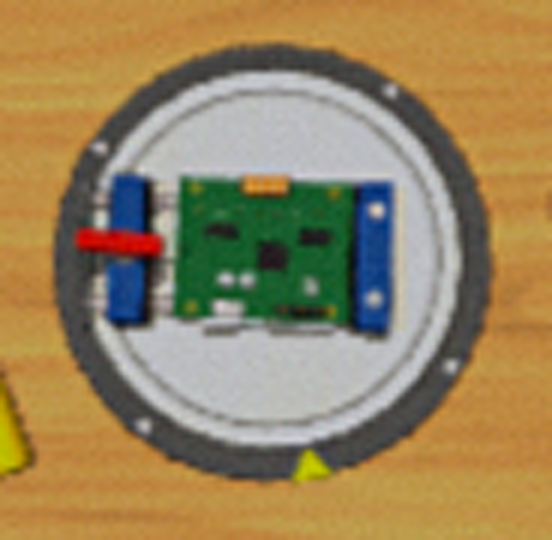

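The crop shows the handle bar at (120,241), slightly tilted; the orange connector at (266,185) on the upper (+x) edge; the arrow at (312,465). In world terms the axis is about (543.5,23), the handle (547,105) and the arrow points about 9.6° off world −x. The table yaw is about 177°, so it needs about +193° ccw. Moving above the handle for a close look.

>>> move_arm(
  motion=[
    [45,[0.48,1,0],[0,0,0.6]],
    [45,[0.48,1,0],[0,0,0.6]],
    [45,[0.48,1,0],[0,0,0.6]],
    [45,[0.48,1,0],[0,0,0.6]],
    [45,[0.48,1,0],[0,0,0.6]],
    [45,[0.48,1,0],[0,0,0.6]],
    [45,[0.48,1,0],[0,0,0.6]],
    [45,[0.48,1,0],[0,0,0.6]],
    [45,[0.48,1,0],[0,0,0.6]],
    [45,[0.48,1,0],[0,0,0.6]],
    [45,[0.48,1,0],[0,0,0.6]],
    [45,[0.48,1,0],[0,0,0.6]],
    [45,[0.48,1,0],[0,0,0.6]],
    [45,[0.48,1,0],[0,0,0.6]],
    [45,[0.48,1,0],[0,0,0.6]],
    [45,[0.48,1,0],[0,0,0.6]],
    [45,[0.48,1,0],[0,0,0.6]],
    [45,[0.48,1,0],[0,0,0.6]],
    [45,[0.48,1,0],[0,0,0.6]],
    [45,[0.48,1,0],[0,0,0.6]],
  ],
)

```text
time_s: 1.77
ee_pos: [488.6, -17.2, 213.7]
ee_rot: [-180.0, 0.0, 73.7]
force: [-0.4, 0.4, 0.4]
gripper_width: 45.5
gripper_force: 0.0
```

>>> move_arm(
  motion=[
    [45,[0.48,1,0],[0,0,0.6]],
    [45,[0.48,1,0],[0,0,0.6]],
    [45,[0.48,1,0],[0,0,0.6]],
    [45,[0.48,1,0],[0,0,0.6]],
    [45,[0.4,0.9,0],[0,0,0.6]],
    [45,[0,0,0],[0,0,0]],
    [45,[0,0,0],[0,0,0]],
    [45,[0,0,0],[0,0,0]],
  ],
)

```text
time_s: 2.43
ee_pos: [545.9, 103.5, 213.5]
ee_rot: [-179.9, 0.0, 85.6]
force: [0.1, 0.4, 0.0]
gripper_width: 44.7
gripper_force: 0.0
```

Run:
```python
from m import *
s=state();print(s["time_s"],s["ee_pos"],s["ee_rot"],s["qpos"],s["force"],s["gripper_width"])
ci=camera_info("wrist");f=grab_frame("wrist");cv2.imwrite("pics/w1.png",f);cv2.imwrite("pics/w1b.png",cv2.resize(f,(800,600)))
import pickle;pickle.dump(ci,open("w1.pkl","wb"))
for n,lo,hi,z in(("red",(0,140,60),(6,255,255),110),("blue",(100,120,40),(125,255,255),72),("orange",(7,170,100),(20,255,255),71),("yel",(22,150,100),(34,255,255),12)):
    for a,c,r in blobs(f,lo,hi,(0,0,512,384),60):
        P=[onz("wrist",*p,z,ci)[:2] for p in cv2.boxPoints(r)]
        print(n,a,c.round(1),onz("wrist",*c,z,ci),np.array(P).tolist())
```

```text
2.4333 [545.85360752 103.47495068 213.50630233] [-1.79928497e+02  4.99391229e-02  8.55895182e+01] [ 9.56671283e+00  1.66221136e+01  9.21722158e+01 -3.29306817e-02
  7.12871217e+01  1.39878130e+01] [0.06606609 0.409279   0.04655851] 44.66460998639149
red 693 [ 77.7 115.1] [370.1 195.3 110. ] [[325.7, 208.2], [396.8, 214.5], [405.3, 182.8], [335.5, 173.6]]
red 531 [255.8 186.6] [546.9 104.5 110. ] [[538.6, 81.4], [544.3, 128.9], [555.4, 127.6], [550.2, 80.0]]
red 234 [417.8 291. ] [742.4 -48.4 110. ] [[734.0, -73.9], [735.6, -18.1], [751.6, -24.8], [751.1, -82.5]]
blue 502 [232.8 179.1] [522.1 104.2  72. ] [[508.3, 116.5], [539.5, 114.0], [537.7, 92.9], [506.0, 95.3]]
blue 429 [277.4 178.1] [570.4 101.5  72. ] [[556.6, 112.7], [586.8, 110.5], [585.9, 90.3], [555.2, 92.7]]
blue 2698 [471.9 214.4] [843.7  31.2  72. ] [[714.0, 93.0], [918.3, 88.0], [968.4, -45.1], [729.5, -10.8]]
blue 83 [231.2 288. ] [505.6 -36.7  72. ] [[500.0, -30.3], [512.3, -29.1], [512.3, -43.5], [499.8, -44.7]]
blue 260 [258.1 288.2] [539.4 -39.3  72. ] [[517.4, -43.8], [518.6, -31.2], [563.6, -34.9], [563.1, -47.5]]
blue 67 [286.1 287.4] [574.9 -41.5  72. ] [[567.4, -35.3], [580.0, -36.6], [579.8, -47.7], [567.0, -46.3]]
orange 1325 [364.2  22.3] [678.1 269.9  71. ] [[637.3, 285.8], [689.0, 311.8], [712.8, 243.7], [660.1, 220.5]]
orange 85 [286.6 240.2] [577.5  25.8  71. ] [[576.1, 40.3], [580.8, 39.9], [579.9, 11.0], [575.1, 11.4]]
yel 1329 [183.9 105.5] [463.6 189.4  12. ] [[413.9, 184.4], [500.6, 218.6], [510.6, 195.8], [424.3, 160.5]]
yel 3178 [457.8 128.8] [850.4 142.9  12. ] [[800.0, 207.7], [978.1, 222.0], [990.0, 68.2], [802.4, 78.1]]
```

View pics/w1b.png

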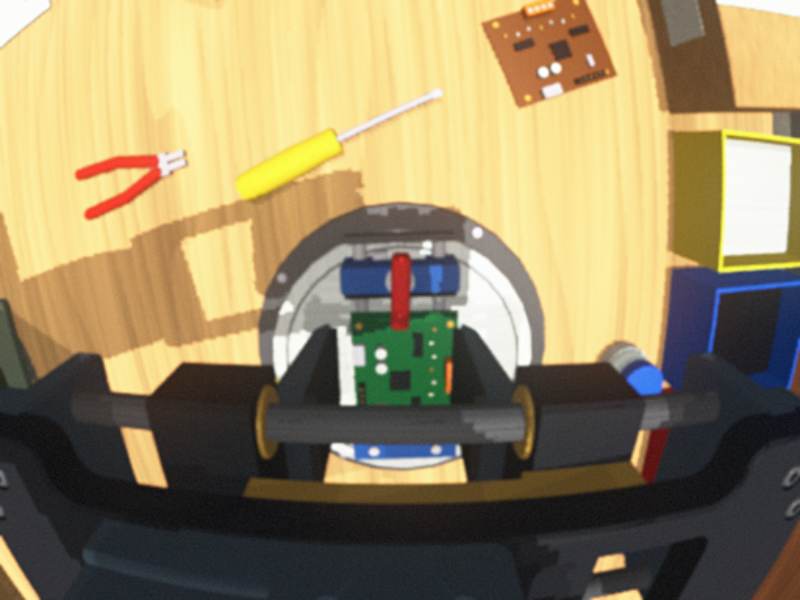

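The wrist view shows the bar at (400,290) between the fingers' line, jaw parts on both sides, connector at (448,377). The bar centre is (547,104.5) along 83°, which agrees with the top view. Table yaw is about 177°. Descending and gripping.

>>> move_arm(
  motion=[
    [45,[0.04,0.04,-0.8],[0,0,-0.5]],
    [45,[0,0,-0.9],[0,0,0]],
    [45,[0,0,-0.9],[0,0,0]],
    [45,[0,0,-0.9],[0,0,0]],
    [45,[0,0,-0.9],[0,0,0]],
    [45,[0,0,-0.8],[0,0,0]],
    [45,[0,0,0],[0,0,0]],
    [5,[0,0,0],[0,0,0]],
    [5,[0,0,0],[0,0,0]],
    [5,[0,0,0],[0,0,0]],
    [5,[0,0,0],[0,0,0]],
    [5,[0,0,0],[0,0,0]],
    [5,[0,0,0],[0,0,0]],
  ],
  grip_force=30,
)

```text
time_s: 3.57
ee_pos: [548.3, 105.0, 85.1]
ee_rot: [179.9, -0.0, 83.6]
force: [-0.3, -0.5, 3.0]
gripper_width: 11.6
gripper_force: 30.0
```

>>> move_arm(
  motion=[
    [5,[-0.005,-0.1,0],[0,0,0]],
    [5,[-0.005,-0.1,0],[0,0,0]],
    [5,[-0.005,-0.1,0],[0,0,0]],
    [5,[-0.005,-0.1,0],[0,0,0]],
    [5,[-0.005,-0.1,0],[0,0,0]],
    [5,[-0.005,-0.1,0],[0,0,0]],
    [5,[-0.005,-0.1,0],[0,0,0]],
    [5,[0,0,0],[0,0,0]],
  ],
)

```text
time_s: 4.23
ee_pos: [547.7, 87.8, 85.1]
ee_rot: [179.8, -0.1, 83.6]
force: [0.8, 3.3, 5.2]
gripper_width: 11.6
gripper_force: 30.0
```

>>> move_arm(
  motion=[
    [5,[0,-0.06,0],[0,0,0]],
    [5,[0,-0.06,0],[0,0,0]],
    [5,[0,0,0],[0,0,0]],
  ],
)

```text
time_s: 4.48
ee_pos: [547.7, 85.1, 85.1]
ee_rot: [179.8, -0.1, 83.6]
force: [0.5, 3.5, 5.7]
gripper_width: 12.0
gripper_force: 30.0
```

>>> move_arm(
  motion=[
    [5,[0,-0.06,0],[0,0,0]],
    [5,[0,-0.06,0],[0,0,0]],
    [5,[0,0,0],[0,0,0]],
  ],
)

```text
time_s: 4.73
ee_pos: [547.7, 83.9, 85.1]
ee_rot: [179.9, -0.3, 83.5]
force: [0.2, 9.1, 4.9]
gripper_width: 11.6
gripper_force: 30.0
```

>>> move_arm(
  motion=[
    [5,[0,-0.05,0],[0,0,0]],
    [5,[0,-0.05,0],[0,0,0]],
    [5,[0,0,0],[0,0,0]],
  ],
)

```text
time_s: 4.98
ee_pos: [547.8, 83.6, 85.1]
ee_rot: [179.9, -0.6, 83.4]
force: [0.1, 16.5, 5.4]
gripper_width: 11.7
gripper_force: 30.0
```

The jaw has stopped at radius about 60 and the force is rising, so it is home. Locking clockwise while pressing.

>>> move_arm(
  motion=[
    [5,[0,0,0],[0,0,-0.5]],
    [5,[0,0,0],[0,0,-1]],
    [5,[0,0,0],[0,0,-1]],
    [5,[0,0,0],[0,0,-1]],
    [5,[0,0,0],[0,0,-1]],
    [5,[0,0,0],[0,0,-1]],
    [5,[0,0,0],[0,0,-1]],
    [5,[0,0,0],[0,0,-1]],
    [5,[0,0,0],[0,0,-1]],
    [5,[0,0,0],[0,0,-1]],
    [5,[0,0,0],[0,0,-1]],
    [5,[0,0,0],[0,0,-1]],
  ],
)

```text
time_s: 5.98
ee_pos: [548.9, 82.8, 85.1]
ee_rot: [-179.9, -0.5, 37.3]
force: [4.2, 13.1, 3.6]
gripper_width: 12.0
gripper_force: 30.0
```

```bash
python3 -c "
from workcell import *
s=state();print(s['ee_pos'],s['ee_rot'],s['force'],s['torque'])"
```

```text
[548.93972418  82.80003855  85.12972349] [-179.87744695   -0.51169641   37.30109564] [ 4.24242858 13.06765442  3.64155028] [ 2.30940981 -0.41497386  0.13140848]
```

>>> move_arm(
  motion=[
    [5,[0,0,0],[0,0,-1]],
    [5,[0,0,0],[0,0,-1]],
    [5,[0,0,0],[0,0,-1]],
    [5,[0,0,0],[0,0,-1]],
    [5,[0,0,0],[0,0,-1]],
    [5,[0,0,0],[0,0,-1]],
    [5,[0,0,0],[0,0,-1]],
    [5,[0,0,0],[0,0,-1]],
    [5,[0,0,0],[0,0,-1]],
    [5,[0,0,0],[0,0,-0.8]],
    [5,[0,0,0],[0,0,0]],
  ],
)

```text
time_s: 6.9
ee_pos: [549.1, 81.4, 85.1]
ee_rot: [-179.7, -0.3, -1.8]
force: [2.8, 8.6, 3.0]
gripper_width: 11.6
gripper_force: 30.0
```

Run:
```python
from m import *
s=state();print(s['ee_pos'],s['ee_rot'],s['force'],s['torque'],s["qpos"])
f=grab_frame("top");cv2.imwrite("pics/t2.png",f)
f2=grab_frame("wrist");
cv2.imwrite("pics/w2.png",np.hstack([cv2.resize(f2,(512,384)),]))
```

```text
[549.05262414  81.36264582  85.10332002] [-179.72842581   -0.32919707   -1.76115143] [2.75009711 8.60207125 3.03130305] [ 1.66039023 -0.30480711  0.10212597] [  7.11037729  22.842893   103.05718606   0.26983183  53.73308365
  98.7118264 ]
```

View pics/w2.png

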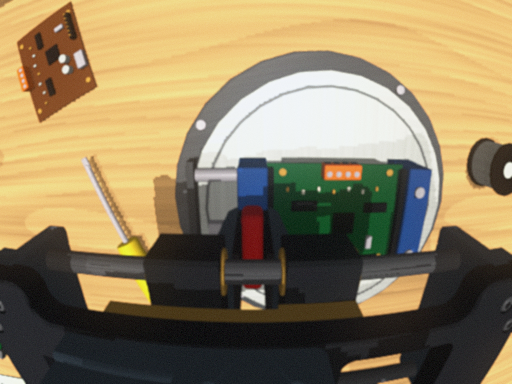

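The picture shows the board snug between the jaws and the red bar across, but the torque shows no end stop yet. I'll turn a little further.

>>> move_arm(
  motion=[
    [5,[0,0,0],[0,0,-0.5]],
    [5,[0,0,0],[0,0,-0.5]],
    [5,[0,0,0],[0,0,0]],
  ],
)

```text
time_s: 7.25
ee_pos: [552.0, 81.1, 85.2]
ee_rot: [-179.7, -0.7, -5.6]
force: [9.8, 8.1, -2.4]
gripper_width: 11.5
gripper_force: 29.9
```

Run:
```python
from m import *
s=state();print(s['ee_pos'],s['ee_rot'],s['force'],s['torque'])
ci=camera_info("wrist");f=grab_frame("wrist")
for n,lo,hi,z in(("blue",(100,120,40),(125,255,255),72),("orange",(5,150,100),(20,255,255),71),("red",(0,140,60),(6,255,255),110)):
    for a,c,r in blobs(f,lo,hi,(180,130,450,310),60):
        P=[onz("wrist",*p,z,ci)[:2] for p in cv2.boxPoints(r)]
        print(n,a,c.round(1),onz("wrist",*c,z,ci),np.array(P).tolist())
```

```text
[552.0444091   81.10192657  85.16228987] [-179.71172454   -0.68619571   -5.6078291 ] [ 9.82447664  8.11393649 -2.44461927] [ 1.40383546 -1.53030915  0.4456873 ]
blue 1161 [251.9 186.1] [577.5  78.9  72. ] [[590.9, 87.0], [589.0, 68.1], [560.3, 70.6], [562.2, 90.3]]
blue 1716 [413.1 209.7] [548.5 -36.4  72. ] [[514.9, -24.5], [582.7, -31.3], [578.8, -50.7], [508.1, -45.6]]
orange 471 [340.9 169.8] [582.6  19.8  71. ] [[588.2, 32.4], [586.0, 5.5], [575.8, 5.7], [578.3, 32.9]]
orange 122 [221.8 272. ] [515.2 107.   71. ] [[530.9, 106.8], [530.8, 103.9], [500.9, 107.3], [501.0, 110.3]]
orange 94 [283.3 268. ] [514.3  62.5  71. ] [[526.0, 62.7], [525.8, 60.6], [500.1, 61.9], [500.4, 64.1]]
red 830 [252.1 235.3] [560.3  80.3 110. ] [[577.5, 84.3], [576.4, 73.5], [545.2, 76.2], [546.3, 87.9]]
```

The torque jumped to 0.45 N·m and the table began to follow, so the lock is at its end stop. Swinging the table ccw in an arc about the axis, about 195°.

>>> move_arm(
  motion=[
    [5,[-0.167,-0.007,0],[0,0,1]],
    [5,[-0.167,-0.007,0],[0,0,1]],
    [5,[-0.167,-0.007,0],[0,0,1]],
    [5,[-0.167,-0.007,0],[0,0,1]],
    [5,[-0.167,-0.007,0],[0,0,1]],
    [5,[-0.154,-0.064,0],[0,0,1]],
    [5,[-0.154,-0.064,0],[0,0,1]],
    [5,[-0.154,-0.064,0],[0,0,1]],
    [5,[-0.154,-0.064,0],[0,0,1]],
    [5,[-0.154,-0.064,0],[0,0,1]],
    [5,[0,0,0],[0,0,0]],
  ],
)

```text
time_s: 8.22
ee_pos: [511.0, 71.0, 85.2]
ee_rot: [179.7, -0.6, 34.7]
force: [10.0, 6.4, -3.7]
gripper_width: 12.2
gripper_force: 30.1
```

```bash
cat > s.py <<'E'
from m import *
s=state();p=s['ee_pos'];d=np.array(p[:2])-[543.5,23]
print(s["time_s"],np.round(p,1),np.round(s['ee_rot'],1),np.round(s['force'],1),np.round(s['torque'],2),"R",np.hypot(*d).round(1),"th",np.degrees(np.arctan2(d[1],d[0])).round(1),"q6",s["qpos"][5])
E
python3 s.py
```

```text
8.2167 [511.   71.   85.2] [179.7  -0.6  34.7] [10.   6.4 -3.7] [ 1.2  -1.71  0.75] R 58.0 th 124.1 q6 61.930520479948434
```

>>> move_arm(
  motion=[
    [5,[0,0,0],[0,0,0.2]],
    [5,[-0.123,-0.113,0],[0,0,1]],
    [5,[-0.123,-0.113,0],[0,0,1]],
    [5,[-0.123,-0.113,0],[0,0,1]],
    [5,[-0.123,-0.113,0],[0,0,1]],
    [5,[-0.123,-0.113,0],[0,0,1]],
    [5,[-0.077,-0.148,0],[0,0,1]],
    [5,[-0.077,-0.148,0],[0,0,1]],
    [5,[-0.077,-0.148,0],[0,0,1]],
    [5,[-0.077,-0.148,0],[0,0,1]],
    [5,[-0.077,-0.148,0],[0,0,1]],
    [5,[0,0,0],[0,0,0]],
  ],
)

```text
time_s: 9.22
ee_pos: [486.3, 38.0, 85.2]
ee_rot: [179.4, -0.3, 75.4]
force: [9.9, 7.0, -2.1]
gripper_width: 12.1
gripper_force: 30.0
```

```bash
python3 s.py
```

```text
9.2167 [486.3  38.   85.2] [179.4  -0.3  75.4] [ 9.9  7.  -2.1] [ 1.27 -1.66  0.58] R 59.2 th 165.3 q6 17.635747334505187
```

>>> move_arm(
  motion=[
    [5,[0.03,-0.166,0],[0,0,1]],
    [5,[0,-0.166,0],[0,0,1]],
    [5,[0,-0.166,0],[0,0,1]],
    [5,[-0.022,-0.166,0],[0,0,1]],
    [5,[-0.022,-0.166,0],[0,0,1]],
    [5,[0.036,-0.163,0],[0,0,1]],
    [5,[0.036,-0.163,0],[0,0,1]],
    [5,[0.036,-0.163,0],[0,0,1]],
    [5,[0.036,-0.163,0],[0,0,1]],
    [5,[0.036,-0.163,0],[0,0,1]],
    [5,[0,0,0],[0,0,0]],
  ],
)

```text
time_s: 10.13
ee_pos: [489.2, -2.9, 85.1]
ee_rot: [179.5, 0.1, 115.3]
force: [5.0, 8.0, 2.5]
gripper_width: 11.6
gripper_force: 30.0
```

```bash
python3 s.py
```

```text
10.1333 [489.2  -2.9  85.1] [1.795e+02 1.000e-01 1.153e+02] [5.  8.  2.5] [ 1.56 -1.05  0.25] R 60.2 th -154.5 q6 -27.20996343891951
```

>>> move_arm(
  motion=[
    [5,[0.13,-0.121,0],[0,0,1]],
    [5,[0.13,-0.121,0],[0,0,1]],
    [5,[0.09,-0.141,0],[0,0,1]],
    [5,[0.09,-0.141,0],[0,0,1]],
    [5,[0.09,-0.141,0],[0,0,1]],
    [5,[0.132,-0.09,0],[0,0,1]],
    [5,[0.132,-0.09,0],[0,0,1]],
    [5,[0.132,-0.102,0],[0,0,1]],
    [5,[0.132,-0.102,0],[0,0,1]],
    [5,[0.132,-0.102,0],[0,0,1]],
    [5,[0,0,0],[0,0,0]],
  ],
)

```text
time_s: 11.05
ee_pos: [517.4, -32.5, 85.0]
ee_rot: [179.9, 0.2, 155.2]
force: [2.5, 2.6, 7.3]
gripper_width: 11.9
gripper_force: 30.0
```

```bash
python3 s.py
```

```text
11.05 [517.4 -32.5  85. ] [179.9   0.2 155.2] [2.5 2.6 7.3] [ 0.72 -0.46 -0.07] R 61.4 th -115.2 q6 -70.19901960259556
```

>>> move_arm(
  motion=[
    [5,[0.165,-0.052,0],[0,0,0.9]],
    [5,[0.165,-0.052,0],[0,0,0.9]],
    [5,[0.165,-0.045,0],[0,0,1]],
    [5,[0.17,-0.032,0],[0,0,1]],
    [5,[0.17,-0.02,0],[0,0,1]],
    [5,[0.17,-0.01,0],[0,0,1]],
    [5,[0.17,0,0],[0,0,1]],
    [5,[0,0,0],[0,0,0]],
    [5,[0,0,0],[0,0,0]],
  ],
)

```text
time_s: 11.8
ee_pos: [545.3, -38.9, 85.0]
ee_rot: [-179.9, 0.1, -177.6]
force: [-0.5, -2.5, 7.2]
gripper_width: 12.0
gripper_force: 30.0
```

```bash
python3 s.py
python3 - <<'E'
from m import *
f=grab_frame("top");cv2.imwrite("pics/t3.png",f)
ci=camera_info("wrist");w=grab_frame("wrist");cv2.imwrite("pics/w3.png",w)
import pickle;pickle.dump(ci,open("w3.pkl","wb"))
a=cv2.resize(f[140:245,200:310],(400,382),interpolation=cv2.INTER_CUBIC);b=cv2.resize(w,(400,300))
cv2.imwrite("pics/c3.png",np.hstack([a,cv2.copyMakeBorder(b,0,82,0,0,cv2.BORDER_CONSTANT)]))
for n,lo,hi,z in(("blue",(100,120,40),(125,255,255),72),("orange",(5,150,100),(20,255,255),71),("yel",(22,150,100),(34,255,255),12)):
    for a,c,r in blobs(w,lo,hi,(0,0,512,384),40):
        P=[onz("wrist",*p,z,ci)[:2] for p in cv2.boxPoints(r)]
        if a<4000: print(n,a,c.round(1),onz("wrist",*c,z,ci),np.array(P).tolist())
E
```

```text
11.8 [545.3 -38.9  85. ] [-1.799e+02  1.000e-01 -1.776e+02] [-0.5 -2.5  7.2] [-0.24 -0.16  0.06] R 62.0 th -88.3 q6 -97.51592050244918
blue 1312 [253.1 183.9] [514.5 -39.9  72. ] [[498.8, -50.0], [498.0, -31.3], [531.8, -29.4], [532.7, -49.1]]
blue 1618 [413.9 212.4] [530.8  78.5  72. ] [[563.6, 70.7], [497.9, 69.5], [499.5, 88.9], [567.9, 91.9]]
orange 47 [479.9  10.3] [368.1 128.5  71. ] [[361.4, 123.2], [359.1, 126.7], [374.8, 134.8], [376.9, 131.2]]
orange 506 [342.7 171.7] [504.   18.3  71. ] [[499.6, 4.4], [498.0, 32.0], [508.8, 33.5], [510.2, 5.5]]
orange 92 [283.1 275.3] [582.8 -15.2  71. ] [[565.7, -17.4], [565.7, -16.0], [599.9, -13.0], [600.0, -14.5]]
orange 77 [221.9 276.4] [585.6 -59.8  71. ] [[570.0, -60.4], [569.9, -59.0], [601.9, -59.1], [602.0, -60.6]]
orange 192 [  8.1 378.2] [ 834.3 -400.6   71. ] [[867.9, -441.7], [812.6, -405.9], [781.4, -337.9], [827.5, -363.3]]
yel 300 [307.7  56.3] [4.216e+02 4.000e-01 1.200e+01] [[417.9, -11.9], [413.8, 10.4], [430.4, 12.4], [434.3, -9.9]]
yel 1825 [481.5 129.7] [463.2 189.7  12. ] [[426.9, 159.9], [417.2, 191.6], [505.4, 231.1], [511.6, 194.9]]
yel 95 [398.6 381.4] [818.9 185.5  12. ] [[801.8, 150.3], [815.1, 202.1], [829.3, 207.9], [814.9, 154.6]]
```

View pics/c3.png

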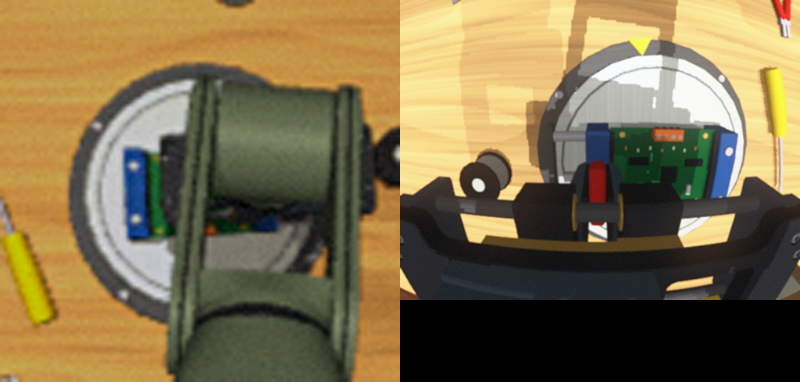

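The arrow in the wrist view is at (641,46) of the right half, and the connector is on its side at (668,134). The table is at about 2.5° and the stand at about 10°, from arrow position and shape. About +7.5° remains.

>>> move_arm(
  motion=[
    [5,[0.105,0.008,0],[0,0,0.6]],
    [5,[0.105,0.011,0],[0,0,0.6]],
    [5,[0.105,0.015,0],[0,0,0.65]],
    [5,[0,0,0],[0,0,0]],
    [5,[0,0,0],[0,0,0]],
  ],
)

```text
time_s: 12.32
ee_pos: [553.2, -38.4, 85.0]
ee_rot: [-179.8, 0.1, -170.2]
force: [1.2, -2.8, 7.2]
gripper_width: 11.8
gripper_force: 30.0
```

```bash
python3 s.py
python3 - <<'E'
from m import *
ci=camera_info("wrist");w=grab_frame("wrist")
cv2.imwrite("pics/w4.png",cv2.resize(w,(800,600)))
for n,lo,hi,z in(("blue",(100,120,40),(125,255,255),72),("orange",(5,150,100),(20,255,255),71),("yel",(22,150,100),(34,255,255),12)):
    for a,c,r in blobs(w,lo,hi,(200,20,450,250),40):
        P=[onz("wrist",*p,z,ci)[:2] for p in cv2.boxPoints(r)]
        print(n,a,c.round(1),onz("wrist",*c,z,ci),np.array(P).tolist())
# foot outline: far arc, dark ring outer edge via radial scan from the known axis
g=cv2.cvtColor(w,cv2.COLOR_BGR2HSV);m=((g[...,1]<70)).astype(np.uint8)*255
m=cv2.morphologyEx(m,cv2.MORPH_OPEN,np.ones((3,3)))
pts=[]
for c in range(260,400,4):
    col=m[20:200,c]; i=np.argmax(col>0)
    pts.append(onz("wrist",c,20+i,12,ci)[:2])
P=np.array(pts)
from scipy.optimize import least_squares
r=least_squares(lambda q:np.hypot(*(P-q).T)-130,[543,22],loss="soft_l1");print("axis",r.x,np.median(abs(r.fun)))
E
```

```text
12.3167 [553.2 -38.4  85. ] [-1.798e+02  1.000e-01 -1.702e+02] [ 1.2 -2.8  7.2] [-0.37 -0.13  0.07] R 62.1 th -81.0 q6 -104.7539661218237
blue 1315 [253.  183.9] [522.8 -43.1  72. ] [[508.5, -55.1], [505.3, -36.6], [537.9, -30.5], [541.3, -49.9]]
blue 1582 [414.1 211. ] [522.5  76.3  72. ] [[554.1, 72.3], [492.2, 63.1], [491.2, 82.6], [555.4, 93.9]]
orange 508 [342.6 171.7] [504.8  13.2  71. ] [[502.3, -1.0], [497.1, 26.1], [507.7, 29.0], [512.6, 1.4]]
yel 295 [326.7  56.2] [4.216e+02 4.000e-01 1.200e+01] [[424.5, -14.2], [407.2, -6.0], [415.0, 11.1], [432.4, 2.7]]
axis [546.3137594   21.11290131] 0.37319011949543324
```

View pics/w4.png

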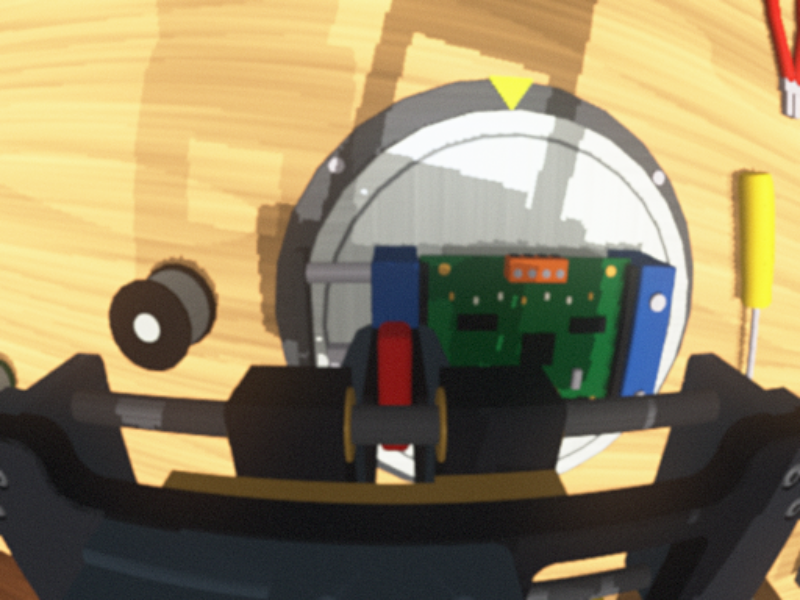

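The arrow is at (512,92) and the connector at (538,270) faces it. The jaws are snug on the board, the bar is across, and the grip is held. The foot outline puts the arrow at 9.4–10°, against a table yaw of 9.8°. Handing in.

```bash
python3 -c "
from workcell import *
print(job_done())"
```

```text
the job is handed in; nothing more can be done
None
```

I slid the jaw home and locked it, turned the orange connector to face the yellow arrow (to within about 1° by my measurements), and handed the job in at about 12 s with the gripper still holding the handle; no verdict came back.

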